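# Fit the spindle of a take-up reel on an electronics repair bench

### The job

The empty reel sits in its stand, but its spindle is out. Take the spindle whose shaft is long enough from the wooden rest and push it through the first cheek of the stand, the reel and the second cheek until its collar is home against the cheek, then let go. Leave the shorter spindle lying in the rest and the reel sitting in its saddle.

Things in the scene. Friction and masses are not known exactly. Their poses are not given: they have to be found in the camera images.
- spindle: Long spindle, 120 g, level in an open notch of the plywood rest at the robot's left, axis 37 mm up. Origin on its axis, midway between the cheeks when home; x runs from handle to tip. Steel shaft, 14 mm thick, x = -45 to 85 mm; collar, 44 mm, x = -53 to -45; round wooden handle, 26 mm thick, x = -107 to -53, with only the table under it. Balances near x = -10. May roll about x.
- short_spindle: Short spindle in the rest's other place, parallel to the long one, 90 mm beside it: the same in all but its shaft, only 75 mm long (tip at x = 30 mm), which would not reach the second cheek. Origin and axes as for the long one. The notches are open above and 12 mm deep. Stays there.
- stand: Fixed aluminium stand. Origin under its centre, z up. Upright cheeks, 80 mm wide, 120 mm high, 10 mm thick, span y = 35 to 45 and -45 to -35 mm. Each has a 36 mm hole; the holes' axis runs along y, 90 mm up. The +y side faces the rest, but either side will do. Let go, the shaft lies on the holes' bottom, 11 mm below their axis. Base 130 x 110 x 8 mm.
- reel: Empty white plastic reel lying loose in a V saddle between the cheeks: 80 mm over its flanges, 60 mm wide, its 40 mm bore in line with the cheeks' holes. Origin at its centre, y along the bore.

How it is judged:
At the end, for the whole second after the job is handed in: The long spindle lies at rest through both cheeks and the reel: axis within 10 degrees of the holes', origin within 15 mm of the stand's centre along x and y and 70 to 110 mm up (collar within 15 mm of the cheek). Reel within 20 mm of its place, short spindle within 40 mm (angle between the x axis of spindle and the y axis of stand, either way round below 0.18 rad and x of spindle in the frame of stand between -0.015 and 0.015 m and y of spindle in the frame of stand between -0.015 and 0.015 m and z of spindle in the frame of stand between 0.07 and 0.11 m and linear speed of spindle below 0.02 m/s and distance between reel and stand below 0.105 m and horizontal distance between reel and stand below 0.02 m and distance of short_spindle from where it was at the start of the episode below 0.04 m); the robot touches nothing.
It fails at once if the short spindle is taken from its place in the rest (moved more than 40 mm) (distance of short_spindle from where it was at the start of the episode above 0.04 m).
It also fails if it takes over 38 s, if anything falls off the work surface, if the arm or the gripper's body presses on something with over 40 N, if the wrist force passes 120 N, or if a joint passes its speed limit or range.

### The arm

A 6-joint arm with a two-finger parallel gripper is mounted at the origin on the work surface. World frame = base frame: x ahead of the robot, y to its left, z up, the work surface at z = 0. Lengths are in m, angles in rad, forces in N, time in s.
With the tool pointing down it reaches from about 0.3 to 0.875 m from the base axis. Payload 6.4 kg.
Tool frame: the origin (TCP) lies between the finger pads; the fingertips stand 19 mm ahead of it and the grasp point (between the pads) is the TCP; z points along the fingers, y is the direction in which the jaws open and shut (so a half turn about z gives the same grasp; the last joint's range is limited). The gripper opens to 85 mm and grips with 20 to 120 N. Pads are 22 mm wide; open, the fingers measure 114 mm over their backs; the gripper's body (76 mm by 85 mm) begins 54 mm behind the grasp point. The pads swing forward as they close: fully open they stand 13 mm farther back than shut.
Start: joints at [0.926, 0.181, 1.607, -0, 1.354, -0.206], TCP at [0.244, 0.521, 0.25] pointing down, gripper open.
Joint ranges: [-2.99, 2.99], [-0.89, 2.07], [0.3, 2.58], [-1.14, 4.28], [0, 2.63], [-3.12, 3.12]. Speed limits (rad/s): [2.57, 2.57, 3.01, 3.14, 3.14, 3.14].

### API

Orientations are given as a unit quaternion [w, x, y, z].
In Python, from bench import * gives the robot as it stands.
- The arm moves only by the tool apply_moves, never from a script. Its argument "moves" is a list that holds one entry, the list of rows, each a list of 7 numbers: the shift along the tool's x, y, z in cm, then the turn, a rotation vector about the tool's x, y, z in rad, then the opening, from 0 (shut) to 1 (fully open). A call has 1 to 8 rows; each row is the pose to reach, as a shift and turn from the pose commanded when the call began, along the tool's axes at that moment; what a row does not reach only later rows make up. A row lasts 1/10 s, in which the tool goes at most 50 mm and 8.59 degrees, less where a joint would pass 70% of its speed; a pose out of reach is approached as far as the arm can. A call with a gripper value outside its range is refused whole. The fingers move at their own pace and stop on an object; the grip force is fixed at half the most. Time passes only in rows, so rows that repeat a pose let the fingers close. It gives the time, the measured TCP pose, the force and the opening at its end, in the units of the state.
- get_obs(): the state, without advancing time (a new reading comes with each control period).
- camera(name): name is "side" or "top" or "wrist"; returns the picture (480x640x3 uint8, red, green, blue); there is no depth.
- get_calibration(name): a dict with "vertical_fov" (degrees; the focal length in pixels is half the picture's height over the tangent of half this angle, whatever the lens; pixels are square), "cx", "cy" (the principal point, pixels), "R" (3x3) and "t" (3): a world point X has camera coordinates R X + t. Camera axes: x right, y down, z forward; pixel columns grow to the right and rows downward; lengths in m; the calibration is good to about 2 mm. A picture is of the moment at which its call begins: read the wrist's pose just before it. get_calibration takes no time and is no camera call; for the wrist camera it gives the pose at the moment of the call.
- hand_in(): hands the job in, once; it reports no verdict.
The state is a dict: "time_s": time; "q": joint angles; "dq": joint speeds; "joint_efforts": joint torques, N m; "eef_pos": TCP position; "eef_rot": TCP orientation; "wrist_force": force on the tool from outside, world axes, zero at the start; "torque": the same for the moment, N m; "opening": opening from 0.0 (shut) to 1.0 (fully open).
Only numpy, scipy, OpenCV 4.12 (cv2) and the standard library are available. Lean on these libraries where they do the work, as an engineer would, in place of code of your own. Each camera call takes 0.05 s, during which the arm holds its last target. There are 200 camera calls.

## Working session

There is one attempt and no reset: what is moved stays moved. The work goes in short steps, Python scripts to look and compute and a tool call to move; the robot and the scene stay as the last step left them, time stands still between calls to the robot, and variables do not carry over. Pictures are saved under pics/ and viewed, about 8 in all and at most 12, crops included, and the job is handed in when it is done.

Besides the shell and the picture viewer there is one more tool, called after "Request:" in YAML: its name, and indented under it one key for each argument. apply_moves: Moves the arm, as the interface text tells. Its arguments: {"type":"object","properties":{"moves":{"type":"array","items":{"type":"array","items":{"type":"array","items":{"type":"number"}}}}},"required":["moves"]}

```bash
mkdir -p pics; ls; python3 - <<'E'
from bench import *
import cv2
for n in ["top","side"]:
    im=camera(n); cv2.imwrite(f"pics/{n}0.png",im[:,:,::-1])
    c=get_calibration(n); print(n,c)
print(get_calibration("wrist"))
print(get_obs())
E
```

```text
pics
top {'vertical_fov': 53.58597309525458, 'cx': 322.9947706078711, 'cy': 243.97074053274397, 'R': array([[ 0.01073399, -0.99994173,  0.00115063],
       [-0.9790527 , -0.01074371, -0.20332335],
       [ 0.20332387,  0.00105594, -0.97911097]]), 't': array([0.10461022, 0.56167728, 0.80545267])}
side {'vertical_fov': 55.33626246230981, 'cx': 321.3942346689223, 'cy': 246.37809773600188, 'R': array([[ 0.96478735, -0.26281002, -0.01078267],
       [-0.18099256, -0.63356952, -0.75221763],
       [ 0.19085876,  0.72768163, -0.65882651]]), 't': array([-0.49123776,  0.21748239,  0.50947696])}
{'vertical_fov': 67.34662004587346, 'cx': 315.8463832071133, 'cy': 239.05976504652816, 'R': array([[ 0.4257683 ,  0.90482945, -0.00224092],
       [ 0.85639009, -0.40217317,  0.32380976],
       [ 0.29209137, -0.13978704, -0.94611956]]), 't': array([-0.57406873, -0.04284165,  0.38112882])}
{'time_s': 0.1, 'q': array([ 9.25715569e-01,  1.81462534e-01,  1.60788905e+00,  6.64158997e-06,
        1.35378940e+00, -2.06277241e-01]), 'dq': array([ 0.00177708, -0.00104219, -0.00158371,  0.00183798,  0.0010254 ,
        0.00014845]), 'joint_efforts': array([ 2.02034971e-03, -4.45875120e+01, -3.52241600e+01, -8.63248852e-05,
        3.97049662e-03, -3.31846798e-05]), 'eef_pos': array([0.24398426, 0.52016818, 0.24948575]), 'eef_rot': array([-3.22637066e-04,  2.17646397e-01,  9.76027380e-01, -7.03740541e-04]), 'wrist_force': array([-1.00583512, -0.19649669, -0.09158563]), 'torque': array([0.00207727, 0.04340718, 0.00455639]), 'opening': 1.0007649069392166}
```

View pics/top0.png

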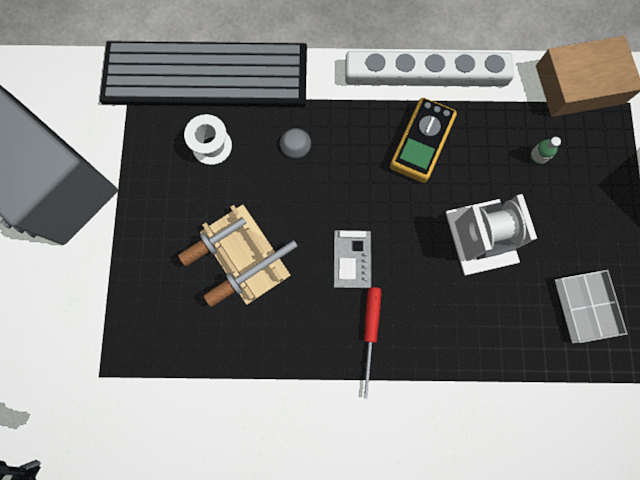

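View pics/side0.png

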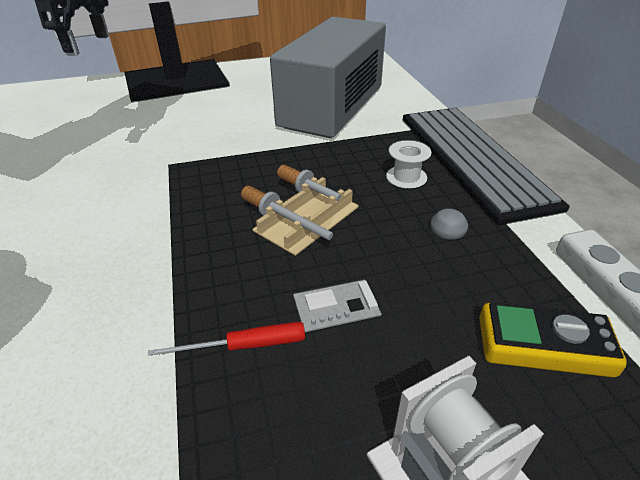

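The top picture shows the long spindle with its handle at about (218,295) and tip at (296,244). The short one's handle is at (190,256). The stand, with the reel in it, is at about (490,232). The side picture agrees with this. Next I'll enlarge both for measuring.

```bash
cat > h.py <<'E'
import numpy as np, cv2
from bench import *
def ray(c,px):
    f=240/np.tan(np.radians(c["vertical_fov"]/2))
    d=c["R"].T@np.array([(px[0]-c["cx"])/f,(px[1]-c["cy"])/f,1]); return -c["R"].T@c["t"],d
def onz(c,px,z):
    o,d=ray(c,px); return o+d*(z-o[2])/d[2]
def proj(c,X):
    f=240/np.tan(np.radians(c["vertical_fov"]/2)); p=c["R"]@np.asarray(X)+c["t"]
    return np.array([c["cx"],c["cy"]])+f*p[:2]/p[2]
E
python3 - <<'E'
from h import *
im=cv2.imread("pics/top0.png"); c=get_calibration("top")
a=cv2.resize(im[185:285,435:550],None,fx=5,fy=5,interpolation=cv2.INTER_CUBIC)
cv2.imwrite("pics/stand.png",a)
hsv=cv2.cvtColor(im,cv2.COLOR_BGR2HSV)
m=cv2.inRange(hsv,(5,120,50),(14,255,220)); m[:, 300:]=0
n,l,s,ce=cv2.connectedComponentsWithStats(m)
for i in range(1,n):
    if s[i,4]>60: print(s[i],ce[i],onz(c,ce[i],.037))
print("tip",onz(c,(295,244),.037), "short tip",onz(c,(244,223),.037))
E
```

```text
[178 240  31  26 404] [192.9529703 252.7970297] [0.54545211 0.35145082 0.037     ]
[204 280  31  27 424] [218.50707547 293.12735849] [0.4712986  0.29998221 0.037     ]
tip [0.56416868 0.16279516 0.037     ] short tip [0.60337296 0.2594359  0.037     ]
```

View pics/stand.png

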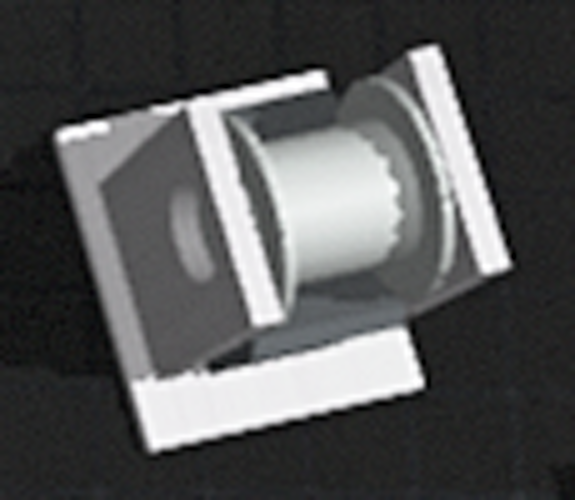

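Crop scale is 5, from (435,185). The near cheek's top corners are at (188,108), (222,100), (285,318) and (252,328). The far cheek's are at (410,52), (438,44), (512,266) and (484,274).

```bash
python3 - <<'E'
from h import *
c=get_calibration("top")
P=lambda u,v:onz(c,((u-2)/5+435,(v-2)/5+185),.12)
A=np.array([P(*p) for p in [(188,108),(222,100),(285,318),(252,328)]])
B=np.array([P(*p) for p in [(410,52),(438,44),(512,266),(484,274)]])
a,b=A.mean(0),B.mean(0)
print(a,b,"gap(80)",np.linalg.norm(a-b),"centre",(a+b)/2)
d=(a-b)/np.linalg.norm(a-b); print("y dir",d,np.degrees(np.arctan2(d[1],d[0])))
for Q in (A,B):
    e=(Q[0]+Q[1]-Q[2]-Q[3])/2; print("width",np.linalg.norm(e),"normal yaw",np.degrees(np.arctan2(e[1],e[0]))+90, "thick",np.linalg.norm(Q[0]-Q[1]))
# base corners z=.008
Bc=[onz(c,((u-2)/5+435,(v-2)/5+185),.008) for u,v in [(58,132),(150,452),(425,386)]]
print(Bc, np.linalg.norm(Bc[0]-Bc[1]),np.linalg.norm(Bc[1]-Bc[2]),"centre",(Bc[0]+Bc[2])/2)
E
```

```text
[ 0.57974259 -0.15839769  0.12      ] [ 0.59971546 -0.23590338  0.12      ] gap(80) 0.08003779537048918 centre [ 0.58972902 -0.19715054  0.12      ]
y dir [-2.49543051e-01  9.68363705e-01  6.93561723e-16] 104.45047397006815
width 0.07811380165175026 normal yaw 102.69028931070065 thick 0.01216683182831688
width 0.08032550665341583 normal yaw 103.86047594455573 thick 0.01029036168797036
[array([ 0.6391648 , -0.12895292,  0.008     ]), array([ 0.513631  , -0.15859409,  0.008     ]), array([ 0.54017968, -0.26487282,  0.008     ])] 0.12898578453080026 0.10954451094193272 centre [ 0.58967224 -0.19691287  0.008     ]
```

Sizes agree with the given ones: the spindle measures 166 mm from handle to tip (165 expected), the stand's cheek gap 80 mm and the spindle spacing 90 mm. Now I'll work out the approach.

```bash
cat >> h.py <<'E'
from scipy.spatial.transform import Rotation as Ro
def go(p,yaw,pitch=0):
    """shift (cm) and turn (rad) in tool axes from measured pose to p, tool x at yaw deg, z down"""
    s=get_obs(); q=s["eef_rot"]; R=Ro.from_quat([q[1],q[2],q[3],q[0]])
    y=np.radians(yaw); x=np.array([np.cos(y),np.sin(y),0]); z=np.array([0,0,-1.])
    G=Ro.from_matrix(np.c_[x,np.cross(z,x),z])*Ro.from_rotvec([0,pitch,0])
    print("t",s["time_s"],"shift",(R.inv().apply(np.array(p)-s["eef_pos"])*100).round(2),"turn",(R.inv()*G).as_rotvec().round(3),
     "F",s["wrist_force"].round(1),"open",round(s["opening"],2))
E
python3 -c "
from h import *
go((.478,.290,.12),124.1)"
```

```text
t 0.1 shift [-30.97 -10.87  12.96] turn [-0.002  0.     0.537] F [-1.  -0.2 -0.1] open 1.0
```

Request:
apply_moves:
  moves:
    - [[-3, -1, 1.3, 0, 0, 0.06, 1], [-7, -2.4, 3, 0, 0, 0.17, 0.6], [-11.3, -4, 4.7, 0, 0, 0.3, 0.6], [-15.8, -5.5, 6.6, 0, 0, 0.42, 0.6], [-20.2, -7.1, 8.5, 0, 0, 0.537, 0.6], [-24.6, -8.6, 10.3, 0, 0, 0.537, 0.6], [-28.5, -10, 11.9, 0, 0, 0.537, 0.6], [-31, -10.9, 13, 0, 0, 0.537, 0.6]]

```text
time_s: 0.9
eef_pos: [0.4798, 0.2875, 0.1187]
eef_rot: [-0.0, 0.47, 0.883, -0.001]
wrist_force: [-0.4, 0.5, 0.5]
opening: 0.598
```

```bash
python3 - <<'E'
from h import *
go((.478,.290,.037),124.1)
c=get_calibration("wrist"); im=camera("wrist")[:,:,::-1].copy()
d=np.array([.5607,-.828,0]); o=np.array([.4713,.3000,.037])+.08*d
for x in (-.107,-.068,-.053,-.045,.085):
    p=proj(c,o+x*d); print(x,p.round())
    cv2.circle(im,tuple(int(v) for v in p),3,(0,255,0),-1)
cv2.imwrite("pics/w1.png",im)
E
```

```text
t 0.9 shift [0.31 0.   8.17] turn [-0.002  0.    -0.002] F [-0.4  0.5  0.5] open 0.6
-0.107 [314. 190.]
-0.068 [315. 253.]
-0.053 [315. 275.]
-0.045 [315. 287.]
0.085 [316. 444.]
```

View pics/w1.png

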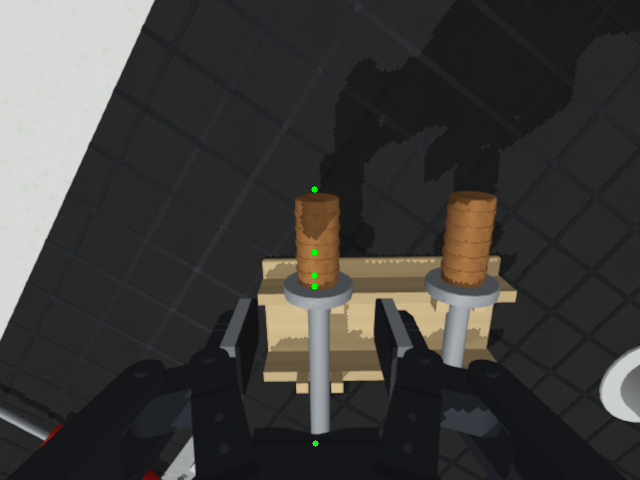

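The wrist picture shows the handle end at about (317,200) and the collar face at about (318,285). Both are 6 mm nearer the tip than I measured and 2 mm toward +y, so I'll correct for that. The rest's base edge is at row 259, and I'll check that it clears the fingertips.

```bash
python3 - <<'E'
from h import *
c=get_calibration("wrist")
d=np.array([.5607,-.828,0]); n=np.array([.828,.5607,0]); o=np.array([.4713,.3000,.037])+.08*d
f=lambda px,z:(np.round((onz(c,px,z)-o)@d,4),np.round((onz(c,px,z)-o)@n,4))
for px,z in [((317,259),.005),((317,259),.012),((317,278),.012),((352,287),.037),((285,287),.037),((318,196),.05),((317,200),.037),((319,430),.044)]: print(px,z,f(px,z))
E
```

```text
(317, 259) 0.005 (np.float64(-0.0487), np.float64(0.0012))
(317, 259) 0.012 (np.float64(-0.0516), np.float64(0.0012))
(317, 278) 0.012 (np.float64(-0.0373), np.float64(0.0011))
(352, 287) 0.037 (np.float64(-0.0427), np.float64(0.0231))
(285, 287) 0.037 (np.float64(-0.0429), np.float64(-0.0189))
(318, 196) 0.05 (np.float64(-0.1036), np.float64(0.0019))
(317, 200) 0.037 (np.float64(-0.0985), np.float64(0.0014))
(319, 430) 0.044 (np.float64(0.0658), np.float64(0.0021))
```

Request:
apply_moves:
  moves:
    - [[0.1, 0.15, 2.5, 0, 0, 0, 0.6], [0.1, 0.15, 5.5, 0, 0, 0, 0.6], [0.1, 0.15, 7.5, 0, 0, 0, 0.6], [0.1, 0.15, 8.2, 0, 0, 0, 0.6], [0.1, 0.15, 8.2, 0, 0, 0, 0.6], [0.1, 0.15, 8.2, 0, 0, 0, 0.2], [0.1, 0.15, 8.2, 0, 0, 0, 0], [0.1, 0.15, 8.2, 0, 0, 0, 0]]

```text
time_s: 1.75
eef_pos: [0.4799, 0.2922, 0.0396]
eef_rot: [0.001, 0.469, 0.883, 0.001]
wrist_force: [-1.8, -0.7, 3.9]
opening: 0.283
```

Request:
apply_moves:
  moves:
    - [[0, 0, 0, 0, 0, 0, 0], [0, 0, 0, 0, 0, 0, 0], [0, 0, 0, 0, 0, 0, 0], [0, 0, -0.3, 0, 0, 0, 0], [0, 0, -1, 0, 0, 0, 0], [0, 0, -2.5, 0, 0, 0, 0], [0, 0, -4, 0, 0, 0, 0], [0, 0, -4, 0, 0, 0, 0]]

```text
time_s: 2.55
eef_pos: [0.4814, 0.2926, 0.0816]
eef_rot: [0.002, 0.469, 0.883, 0.002]
wrist_force: [0.3, 0.1, -1.4]
opening: 0.282
```

```bash
python3 - <<'E'
from h import *
im=camera("side")[:,:,::-1]; s=get_obs(); print(s["eef_pos"],s["opening"],s["wrist_force"],s["torque"],s["time_s"])
cv2.imwrite("pics/s2.png",cv2.resize(im[60:300,150:470],None,fx=2.5,fy=2.5))
cv2.imwrite("pics/s2raw.png",im)
E
```

```text
[0.48066939 0.29232427 0.08034946] 0.2809268993324777 [ 0.90795889  0.47350004 -1.85427891] [ 0.10336355  0.05174577 -0.00953833] 2.6
```

View pics/s2.png

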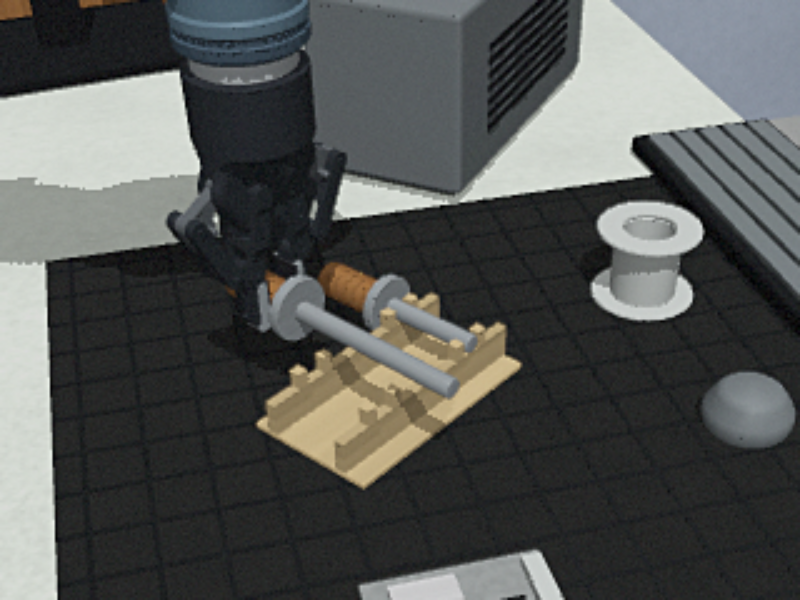

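The spindle is lifted clear of the rest and the short one is still in place. The shaft root is at crop (302,312) and the tip at (455,384), so I can work out the droop.

```bash
python3 - <<'E'
from h import *
c=get_calibration("side"); s=get_obs(); T=s["eef_pos"]; q=s["eef_rot"]
X=-Ro.from_quat([q[1],q[2],q[3],q[0]]).as_matrix()[:,0]; print("dir",X,np.degrees(np.arctan2(X[1],X[0])))
n=np.array([-X[1],X[0],0])
for u,v in [(303,313),(452,386)]:
    o,d=ray(c,(u/2.5+150,v/2.5+60)); P=o+d*((T-o)@n)/(d@n); print(P,(P-T)@X,P[2]-T[2])
# goal: TCP for spindle origin 72 mm ahead; stages along insertion axis
a=np.radians(-76.1); D=np.array([np.cos(a),np.sin(a),0]); C=np.array([.5897,-.197,.09])
for org in (-.20,-.15,-.11,0): print(org,C+D*(org-.072))
E
```

```text
dir [ 0.5605264  -0.82813594  0.00100944] -55.9077709021971
[0.49777487 0.2670522  0.07730041] 0.03051369795600148 -0.0030490450119510792
[0.56878398 0.16214153 0.07920729] 0.15719840658193465 -0.0011421680053453342
-0.2 [0.52435797 0.06703488 0.09      ]
-0.15 [0.53636937 0.01849906 0.09      ]
-0.11 [ 0.5459785 -0.0203296  0.09     ]
0 [ 0.57240358 -0.12710841  0.09      ]
```

```bash
python3 -c "
from h import *
go((.5244,.067,.092),103.9)"
```

```text
t 2.6 shift [-21.11  -9.    -1.18] turn [0.004 0.    0.352] F [ 0.9  0.5 -1.9] open 0.28
```

Request:
apply_moves:
  moves:
    - [[-1.5, -0.6, -2.5, 0, 0, 0.0, 0], [-5, -2, -3.2, 0, 0, 0.08, 0], [-9, -3.8, -3, 0, 0, 0.17, 0], [-13, -5.5, -2.4, 0, 0, 0.26, 0], [-17, -7.2, -1.8, 0, 0, 0.352, 0], [-20, -8.5, -1.2, 0, 0, 0.352, 0], [-21.1, -9, -1.2, 0, 0, 0.352, 0], [-21.1, -9, -1.2, 0, 0, 0.352, 0]]

```text
time_s: 3.4
eef_pos: [0.5231, 0.0654, 0.0901]
eef_rot: [-0.0, 0.617, 0.787, -0.0]
wrist_force: [-0.6, 0.1, -1.7]
opening: 0.287
```

```bash
python3 - <<'E'
from h import *
go((.5244,.067,.092),103.9)
im=camera("top")[:,:,::-1]; i2=camera("side")[:,:,::-1]
a=cv2.resize(im[170:290,380:560],(720,480),interpolation=cv2.INTER_CUBIC)
cv2.imwrite("pics/t3.png",a); cv2.imwrite("pics/s3.png",i2)
E
```

```text
t 3.4 shift [ 0.13  0.17 -0.19] turn [-0.    -0.    -0.002] F [-0.6  0.1 -1.7] open 0.29
```

View pics/t3.png

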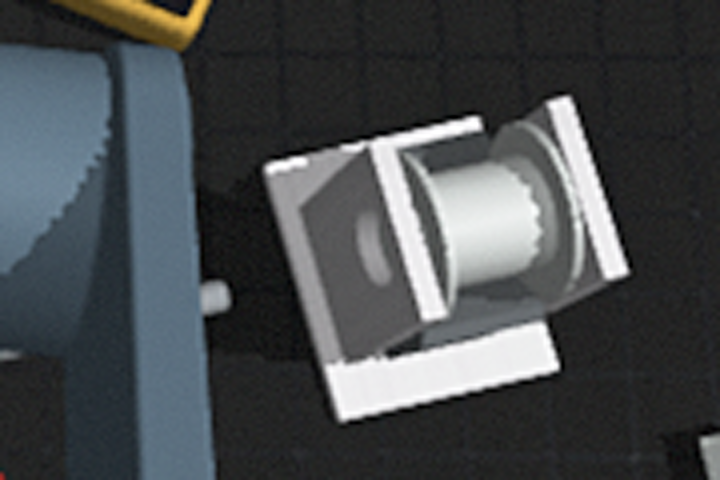

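View pics/s3.png

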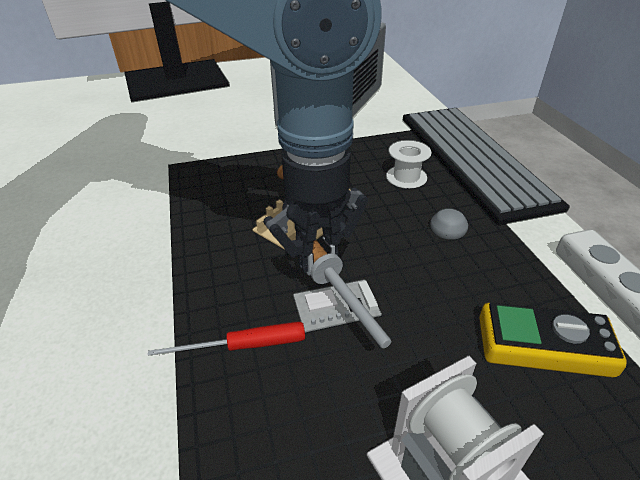

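In the top crop the tip is at (226,297), which is raw (436.5,244), and the near hole is at about (374,247), which is raw (473.5,231.8). In the side picture the tip is at about (385,343) and the shaft root at (334,276). I'll triangulate the tip.

```bash
python3 - <<'E'
from h import *
ct,cs=get_calibration("top"),get_calibration("side")
def tri(a,b):
    o1,d1=ray(ct,a);o2,d2=ray(cs,b); A=np.c_[d1,-d2]; k=np.linalg.lstsq(A,o2-o1,rcond=None)[0]
    return (o1+d1*k[0]+o2+d2*k[1])/2, np.linalg.norm(A@k-(o2-o1))
T=get_obs()["eef_pos"]; a=np.radians(-76.1); D=np.array([np.cos(a),np.sin(a),0]); n=np.array([-D[1],D[0],0]); C=np.array([.5897,-.197,.09])
P,e=tri((436.5,244),(385,343)); print("tip",P,e,"along",(P-C)@D,"lat",(P-C)@n,"TCP lat",(T-C)@n,"TCP->tip",(P-T)@D)
for p in [(334,276),(385,343)]:
    o,d=ray(cs,p); Q=o+d*((T-o)@n)/(d@n); print((Q-T)@D,Q[2])
print("hole seen",onz(ct,(473.5,231.8),.09), "expected",C-D*.045, proj(ct,C-D*.045), proj(ct,C-D*.045+np.array([0,0,.018])),proj(ct,C-D*.045-np.array([0,0,.018])))
E
```

```text
tip [ 0.55649306 -0.08759947  0.09065376] 0.0014197988520830572 along -0.11417413234452958 lat -0.005953448599297929 TCP lat -0.0014691025215438195 TCP->tip 0.1585872301844298
0.04370829808750595 0.09075965118410939
0.15444399422092622 0.08317770078958908
hole seen [ 0.57852311 -0.1534469   0.09      ] expected [ 0.57888974 -0.15331776  0.09      ] [473.41526488 231.59596117] [476.67113195 229.20076284] [470.2940174  233.89212577]
```

The tip is 6 mm to the -y side and about right in height. The hole is where I expected it. I'll nudge sideways, turn slightly and enter the first cheek.

Request:
apply_moves:
  moves:
    - [[0, 0.2, -0.15, 0, 0, -0.02, 0], [-1, 0.2, -0.15, 0, 0, -0.02, 0], [-3, 0.2, -0.15, 0, 0, -0.02, 0], [-5, 0.2, -0.15, 0, 0, -0.02, 0], [-6.5, 0.2, -0.15, 0, 0, -0.02, 0], [-7.5, 0.2, -0.15, 0, 0, -0.02, 0], [-8.5, 0.2, -0.15, 0, 0, -0.02, 0], [-8.5, 0.2, -0.15, 0, 0, -0.02, 0]]

```text
time_s: 4.3
eef_pos: [0.5458, -0.0163, 0.0919]
eef_rot: [0.0, 0.609, 0.793, 0.0]
wrist_force: [1.0, 0.3, -1.3]
opening: 0.278
```

```bash
python3 - <<'E'
from h import *
go((.5724,-.1271,.092),103.9)
im=camera("top")[:,:,::-1]; i2=camera("side")[:,:,::-1]
a=cv2.resize(im[170:290,400:560],(640,480),interpolation=cv2.INTER_CUBIC)
b=cv2.resize(i2[240:480,290:570],(560,480),interpolation=cv2.INTER_CUBIC)
cv2.imwrite("pics/t4.png",cv2.resize(np.hstack([a[:,:],b]),(800,320)))
E
```

```text
t 4.3 shift [-1.139e+01 -3.000e-01 -1.000e-02] turn [0.    0.    0.019] F [ 1.   0.3 -1.3] open 0.28
```

View pics/t4.png

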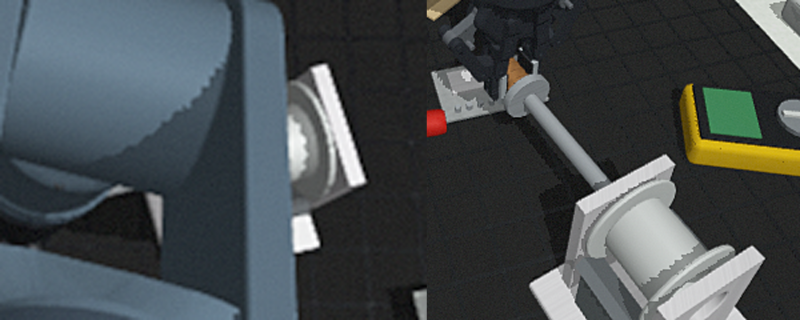

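The shaft has entered the near hole with no contact force. I'll carry on.

Request:
apply_moves:
  moves:
    - [[-1, 0, 0, 0, 0, 0, 0], [-2, 0, 0, 0, 0, 0, 0], [-3, -0.1, 0, 0, 0, 0, 0], [-4, -0.1, 0, 0, 0, 0, 0], [-5, -0.1, 0, 0, 0, 0, 0], [-6, -0.1, 0, 0, 0, 0, 0], [-7, -0.15, 0, 0, 0, 0, 0], [-7, -0.15, 0, 0, 0, 0, 0]]

```text
time_s: 5.2
eef_pos: [0.5626, -0.0849, 0.0919]
eef_rot: [0.0, 0.609, 0.793, -0.0]
wrist_force: [0.5, -0.9, -1.8]
opening: 0.282
```

Request:
apply_moves:
  moves:
    - [[-0.7, 0, 0, 0, 0, 0, 0], [-1.4, 0, 0, 0, 0, 0, 0], [-2.1, -0.05, 0, 0, 0, 0, 0], [-2.8, -0.1, 0, 0, 0, 0, 0], [-3.4, -0.1, 0, 0, 0, 0, 0], [-3.8, -0.1, 0, 0, 0, 0, 0], [-4.1, -0.1, 0, 0, 0, 0, 0], [-4.1, -0.1, 0, 0, 0, 0, 0]]

```text
time_s: 6.0
eef_pos: [0.572, -0.1236, 0.0918]
eef_rot: [0.0, 0.608, 0.794, -0.0]
wrist_force: [0.1, -0.1, -1.5]
opening: 0.282
```

```bash
python3 - <<'E'
from h import *
go((.5724,-.1271,.092),103.9)
i2=camera("side")[:,:,::-1]
cv2.imwrite("pics/s5.png",cv2.resize(i2[260:480,330:570],(720,660),interpolation=cv2.INTER_CUBIC)[:600])
E
```

```text
t 6.0 shift [-0.35 -0.05 -0.02] turn [0.   0.   0.02] F [ 0.1 -0.1 -1.5] open 0.28
```

View pics/s5.png

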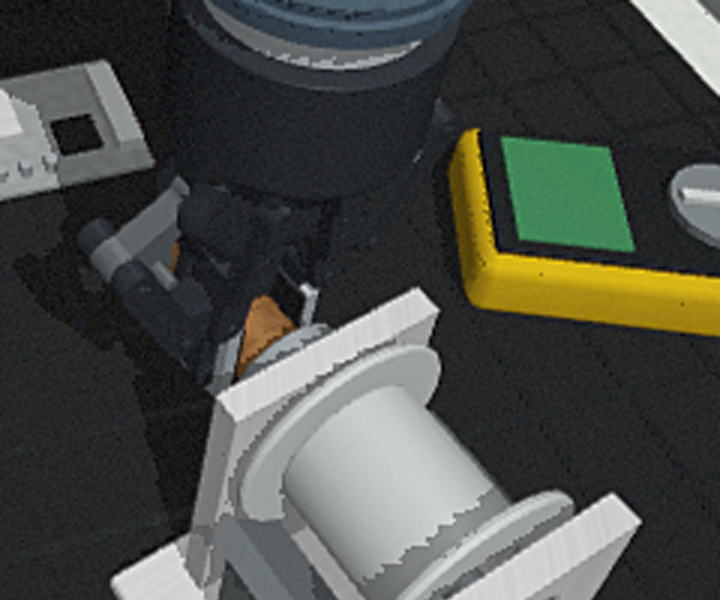

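The shaft is through and the collar is a few mm short of the near cheek. I'll lower it toward the bottom of the hole, then push until it touches.

Request:
apply_moves:
  moves:
    - [[0, 0, 0.3, 0, 0, 0, 0], [0, 0, 0.6, 0, 0, 0, 0], [0, 0, 0.8, 0, 0, 0, 0], [-0.1, 0, 0.8, 0, 0, 0, 0], [-0.2, 0, 0.8, 0, 0, 0, 0], [-0.3, 0, 0.8, 0, 0, 0, 0], [-0.4, 0, 0.8, 0, 0, 0, 0], [-0.4, 0, 0.8, 0, 0, 0, 0]]

```text
time_s: 6.85
eef_pos: [0.5728, -0.1265, 0.0838]
eef_rot: [-0.0, 0.608, 0.794, 0.0]
wrist_force: [-0.5, 4.5, -0.8]
opening: 0.282
```

Request:
apply_moves:
  moves:
    - [[-0.1, 0, 0, 0, 0, 0, 0], [-0.1, 0, 0, 0, 0, 0, 0], [-0.1, 0, 0.1, 0, 0, 0, 0], [-0.1, 0, 0.1, 0, 0, 0, 0]]

```text
time_s: 7.25
eef_pos: [0.5729, -0.1265, 0.0828]
eef_rot: [-0.001, 0.608, 0.794, 0.001]
wrist_force: [-0.8, 6.5, 1.2]
opening: 0.286
```

The force rose to 6.5 N with no further travel, so the collar is home. I'll release and go up.

Request:
apply_moves:
  moves:
    - [[0, 0, 0, 0, 0, 0, 0.2], [0, 0, 0, 0, 0, 0, 0.5], [0, 0, 0, 0, 0, 0, 0.7], [0, 0, 0, 0, 0, 0, 0.7], [0, 0, 0, 0, 0, 0, 0.7], [0, 0, -1.5, 0, 0, 0, 0.7], [0, 0, -4, 0, 0, 0, 0.7], [0, 0, -8, 0, 0, 0, 0.7]]

```text
time_s: 8.05
eef_pos: [0.5716, -0.1276, 0.1623]
eef_rot: [-0.002, 0.608, 0.794, -0.001]
wrist_force: [-0.0, 0.1, 0.2]
opening: 0.704
```

Request:
apply_moves:
  moves:
    - [[2, 0, -3, 0, 0, 0, 0.7], [6, 0, -6, 0, 0, 0, 0.7], [10, 0, -9, 0, 0, 0, 0.7], [14, 0, -10, 0, 0, 0, 0.7], [18, 0, -10, 0, 0, 0, 0.7], [22, 0, -10, 0, 0, 0, 0.7], [25, 0, -10, 0, 0, 0, 0.7], [25, 0, -10, 0, 0, 0, 0.7]]

```text
time_s: 8.85
eef_pos: [0.5071, 0.1165, 0.2642]
eef_rot: [0.0, 0.607, 0.795, 0.001]
wrist_force: [-0.1, 0.4, -0.5]
opening: 0.698
```

```bash
python3 - <<'E'
from h import *
im=camera("top")[:,:,::-1]; i2=camera("side")[:,:,::-1]
a=cv2.resize(im[150:310,390:550],(480,480),interpolation=cv2.INTER_CUBIC)
b=i2[:,250:570]
cv2.imwrite("pics/t6.png",np.hstack([a,b])); s=get_obs(); print(s["eef_pos"],s["wrist_force"])
c=get_calibration("top"); hsv=cv2.cvtColor(im,cv2.COLOR_BGR2HSV)
m=cv2.inRange(hsv,(5,120,50),(14,255,220)); n,l,st,ce=cv2.connectedComponentsWithStats(m)
for i in range(1,n):
    if st[i,4]>60: print(st[i],ce[i],onz(c,ce[i],.037),onz(c,ce[i],.079))
a=np.radians(-76.1);print("expected handle",np.array([.5897,-.197])-.08*np.array([np.cos(a),np.sin(a)]))
E
```

```text
[0.50825003 0.11367033 0.26390314] [1.06669902 0.24425369 0.05127064]
[436 229  33  19 448] [451.94196429 237.80580357] [ 0.57918461 -0.12975554  0.037     ] [ 0.56976474 -0.11813405  0.079     ]
[178 240  31  26 388] [192.8685567  252.63917526] [0.54574776 0.3516269  0.037     ] [0.53795008 0.33989406 0.079     ]
expected handle [ 0.57048176 -0.11934268]
```

View pics/t6.png

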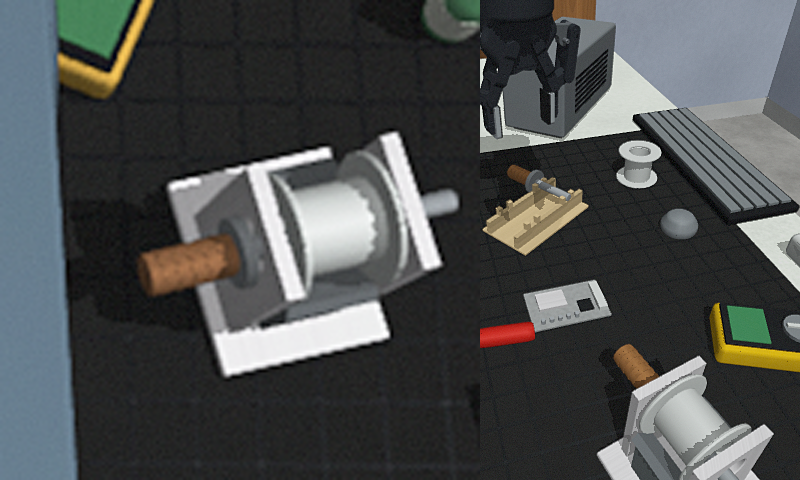

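The spindle lies through both cheeks, with its tip showing beyond the far one and its handle within 2 mm of where it should be. The reel is seated and the short spindle hasn't moved.

```bash
python3 -c "
from bench import *
print(hand_in())"
```

```text
the job is handed in; nothing more can be done
None
```

The long spindle is through the first cheek, the reel and the second cheek, and I let go and backed the arm clear before handing in. The arm finished at about 9 s of the 38 s allowed. I gripped it by the handle, entered from the side facing the rest, and pushed until the collar touched the cheek. Contact showed as 6.5 N with no further travel.

**Last checks, from the top and side pictures:**
- **Long spindle:** the handle was within about 2 mm of its expected home place, and the tip stood out beyond the far cheek.
- **Reel:** it looked seated in its saddle. I judged this by eye and did not measure it.
- **Short spindle:** it had moved less than 1 mm in the top picture.
- **Robot:** the wrist force had dropped to about 1 N, and the gripper was well away from everything.

**Disagreements on the way:**
- The first measurement from the top camera put the long spindle about 6 mm too far toward its handle. The wrist picture showed this, and I corrected for it before gripping.
- Just before insertion, the tip was 6 mm off the holes' line. I corrected that with a small sideways shift and turn.

I did not measure the final tilt of the spindle or its height.

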